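Open the red canister at the tool-store counter

TASK

Open the canister with the red cap: unscrew the cap anticlockwise, taking a fresh grip for another twist as often as needed until it comes free, then lift it off and set it down gently, right way up, in the yellow tray. Do not touch the blue-capped canister.

Things in the scene. Friction and masses are not known exactly. Their poses are not given: they have to be found in the camera images.
- red_cap_center (a point): Middle of the red round screw cap, 58 mm across, 40 mm high, upright, 20 mm under its flat top. Grip it across at any yaw. It turns in place, stays when let go, and is held down until turned anticlockwise from above by 1.9 to 2.3 rad; then it springs up 3 mm, meets a stop 0.3 rad on (more turning just slips in the fingers) and lifts straight off. About 0.09 kg.
- red_canister: White canister with a red band, 54 mm across, bolted to the counter on a 100 mm square plate 6 mm thick. Origin: centre of its underside, z up. Shoulder 100 mm up; neck, inside the cap, to 116 mm; cap from 104 to 144 mm. The cap is clear of the neck when its middle is 140 mm above this origin.
- blue_canister: Bystander, not to be touched: the same kind of bolted-down canister with a blue band and a blue cap, 58 mm across, top 142 mm above the counter. Origin: centre of its underside on the counter, z up.
- tray_floor (a point): Centre of the inner floor of the yellow square tray, fixed to the counter: 170 mm square outside, walls 4 mm thick and 20 mm high; floor 4 mm above the counter; x and y axes along its sides. A cap standing in it has its centre 20 mm above this point.
Not all that is in view belongs to the job. Of the things shaped like the part that bears tray_floor, the yellow one is meant.

How it is judged (in metres and radians):
On the way, in this order (a step that is already met when the one before it is completed fails the run):
1. the red cap is lifted clear above its canister (z of red_cap_center in the frame of red_canister above 0.145 m and contact force between the fingers and red_cap above 0.5 N), for 0.05 s.
2. the red cap, still in the gripper, is lowered into the yellow tray to within about 25 mm of its floor (z of red_cap_center in the frame of tray_floor below 0.045 m and horizontal distance between red_cap_center and tray_floor below 0.08 m and contact force between the fingers and red_cap above 0.5 N), for 0.05 s.
At the end, for the whole second after the job is handed in: The red cap stands flat on the floor of the yellow tray, inside its walls, right way up (within 10 degrees), at rest and released; the canister is open (x of red_cap_center in the frame of tray_floor between -0.056 and 0.056 m and y of red_cap_center in the frame of tray_floor between -0.056 and 0.056 m and z of red_cap_center in the frame of tray_floor below 0.025 m and angle between red_cap_center's own z axis and vertical below 0.17 rad and linear speed of red_cap below 0.02 m/s); the robot touches nothing.
It fails at once if the blue canister is touched (over 3 N) (contact force between any of the fingers, the arm and blue_canister above 3 N).
It also fails if it takes over 61 s, if anything falls off the work surface, if the arm or the gripper's body presses on something with over 40 N, if the wrist force passes 120 N, or if a joint passes its speed limit or range.

ROBOT

A 7-joint arm with a two-finger parallel gripper is mounted at the origin on the work surface. World frame = base frame: x ahead of the robot, y to its left, z up, the work surface at z = 0. Lengths are in m, angles in degrees, forces in N, time in s.
With the tool pointing down it reaches from about 0.4 to 0.875 m from the base axis. Payload 6.5 kg.
Tool frame: the origin (TCP) lies at the very end of the fingers, on their centre line; the grasp point (between the pads) lies 19 mm behind it; x points along the fingers, y is the direction in which the jaws open and shut, and the axes are right-handed (so a half turn about x gives the same grasp; the last joint's range is limited). The gripper opens to 88 mm and grips with 3 to 60 N. Pads are 18 mm wide; open, the fingers measure 123 mm over their backs; the gripper's body (75 mm by 187 mm) begins 45 mm behind the grasp point.
Start: joints at [-69.282, 30.733, -0.252, 88.115, 0.149, 61.152, -4.079], TCP at [0.27, 0.591, 0.239] pointing down, gripper open.
Joint ranges: [-154.64, 154.64], [-21.42, 123.67], [-72.66, 72.17], [13.99, 137.28], [-74.86, 254.86], [10.95, 109.41], [-158.01, 158.01]. Speed limits (degrees/s): [136.94, 136.94, 180, 180, 180, 180, 180].

INTERFACE

Orientations are given as [roll, pitch, yaw] about the fixed x, y, z axes, in that order (R = Rz(yaw) Ry(pitch) Rx(roll)).
In Python, from workcell import robot, vision, job gives the robot as it stands. The module is installed in compiled form; this text tells all that it offers.
- The arm moves only by the tool send_rows, never from a script. Its argument "rows" is a list of rows, each a list of 3 entries, a list of its own where there are three numbers: the shift along the tool's x, y, z as a fraction of full scale, then the turn about the tool's x as a fraction of full scale, then the opening, from -1 (shut) to 1 (fully open). In form: [[[dx, dy, dz], twist, jaw], ...]. A call has 1 to 20 rows; each row shifts and turns the commanded pose from where the row before left it, along the tool's axes as they then stand; what a row does not reach is not made up. Full scale, the value 1, is 250 mm for a shift and pi rad for a turn. A row lasts 1/12 s, in which the tool goes at most 41.7 mm and 7.16 degrees, less where a joint would pass 70% of its speed; a pose out of reach is approached as far as the arm can. A call with a number of a shift or a turn outside -1 to 1 is refused whole. A call with a gripper value outside its range is refused whole. The fingers move at their own pace and stop on an object; "newtons" is the grip in N (left out, the last holds). Time passes only in rows, so rows that do not move let the fingers close. It gives the time, the measured TCP pose, the force and the opening at its end, in the units of the state.
- robot.get_obs(): the state, without advancing time (a new reading comes with each control period).
- vision.grab_frame(name): name is "scene" or "top"; returns the picture (420x560x3 uint8, blue, green, red); there is no depth.
- vision.camera_model(name): a dict with "camera_matrix" (3x3 intrinsics, pixels), "R" (3x3) and "t" (3): a world point X has camera coordinates R X + t. Camera axes: x right, y down, z forward; pixel columns grow to the right and rows downward; lengths in m; the calibration is good to about 2 mm. A picture is of the moment at which its call begins. camera_model takes no time and is no camera call.
- job.finish_job(): hands the job in, once; it reports no verdict.
The state is a dict: "time_s": time; "qpos": joint angles; "joint_velocities": joint speeds; "effort": joint torques, N m; "tcp_pos": TCP position; "orientation": TCP orientation; "ft_force": force on the tool from outside, world axes, zero at the start; "torque": the same for the moment, N m; "grip_width": finger opening in m.
Only numpy, scipy, OpenCV 4.12 (cv2) and the standard library are available. Lean on these libraries where they do the work, as an engineer would, in place of code of your own. Each camera call takes 0.05 s, during which the arm holds its last target.

## Working session

There is one attempt and no reset: what is moved stays moved. The work goes in short steps, Python scripts to look and compute and a tool call to move; the robot and the scene stay as the last step left them, time stands still between calls to the robot, and variables do not carry over. Pictures are saved under pics/ and viewed, and the job is handed in when it is done.

Besides the shell and the picture viewer there is one more tool, called after ">>>" by a JSON object that holds its "name" and its "arguments". send_rows: Moves the arm, as the interface text tells. Its arguments: {"type":"object","properties":{"rows":{"type":"array","items":{"type":"array"}},"newtons":{"type":"number"}},"required":["rows"]}

```bash
mkdir -p pics
python3 - <<'E'
from workcell import robot, vision, job
import cv2,json
o=robot.get_obs();print(o)
for n in("scene","top"):
    cv2.imwrite(f"pics/{n}0.png",vision.grab_frame(n));print(n,vision.camera_model(n))
E
```

```text
{'time_s': 0.0, 'qpos': array([-69.28017807,  30.77576928,  -0.25410993,  88.16974717,
         0.14818596,  61.15206486,  -4.07972678]), 'joint_velocities': array([ 0.04292698, -0.01596164,  0.01019629, -0.03111109, -0.00796735,
        0.01894157, -0.06296735]), 'effort': array([ 1.40771695e-03, -5.70989871e+01,  9.91819426e-01, -2.51608282e+01,
       -5.60634315e-02,  1.78351480e-02,  1.34523079e-04]), 'tcp_pos': array([0.26944414, 0.59085509, 0.23786512]), 'orientation': array([ -86.12502617,   89.90274739, -110.63453088]), 'ft_force': array([ 0.70986378, -0.23272518, -0.77855993]), 'torque': array([-0.04407593,  0.02044483,  0.00259964]), 'grip_width': 0.08785267103418719}
scene {'camera_matrix': array([[407.07530796,   0.        , 289.38399647],
       [  0.        , 407.07530796, 217.96077503],
       [  0.        ,   0.        ,   1.        ]]), 'R': array([[ 0.41276664,  0.91069034,  0.01633423],
       [ 0.72692365, -0.31856358, -0.60835783],
       [-0.54882211,  0.26298356, -0.79349476]]), 't': array([-0.27713417, -0.26030313,  1.40875517])}
top {'camera_matrix': array([[497.06554772,   0.        , 277.57551125],
       [  0.        , 497.06554772, 210.29496756],
       [  0.        ,   0.        ,   1.        ]]), 'R': array([[ 0.02727024, -0.99961191,  0.0056883 ],
       [-0.99479539, -0.02769683, -0.09805621],
       [ 0.0981757 , -0.00298468, -0.99516462]]), 't': array([0.05365223, 0.49935107, 1.24006679])}
```

View pics/scene0.png

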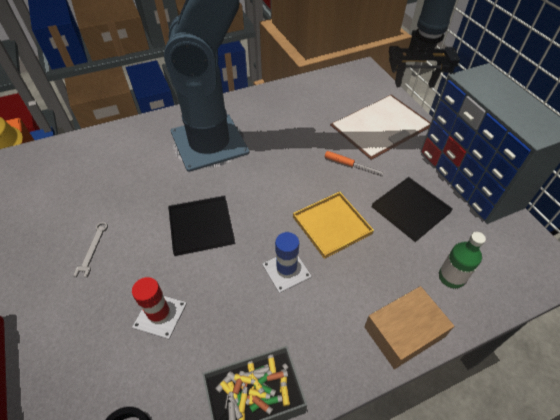

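View pics/top0.png

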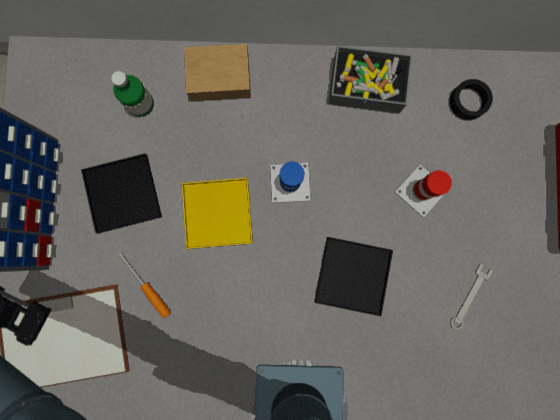

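The red-capped canister is at scene (150,298) and top (430,187). The blue bystander is at scene (287,255) and top (291,177). Three square trays are in view: yellow at top (217,213), and black ones at top (121,193) and (353,276). The yellow one is the tray meant.

```bash
cat > h.py <<'E'
import numpy as np,cv2
from workcell import robot, vision, job
def ray(cm,px):
    K,R,t=cm["camera_matrix"],np.array(cm["R"]),np.array(cm["t"])
    d=R.T@np.linalg.inv(K)@np.array([px[0],px[1],1.]);return -R.T@t,d
def plane(cm,px,z):
    c,d=ray(cm,px);return c+d*(z-c[2])/d[2]
def proj(cm,X):
    p=cm["camera_matrix"]@(np.array(cm["R"])@np.array(X)+cm["t"]);return p[:2]/p[2]
def mask(im,lo,hi,box=None):
    h=cv2.cvtColor(im,cv2.COLOR_BGR2HSV);m=cv2.inRange(h,lo,hi)
    if box: 
        b=np.zeros_like(m);b[box[1]:box[3],box[0]:box[2]]=255;m&=b
    return m
def big(m,k=0):
    c,_=cv2.findContours(m,cv2.RETR_EXTERNAL,cv2.CHAIN_APPROX_NONE);return sorted(c,key=cv2.contourArea)[-1-k]
E
python3 - <<'E'
from h import *
T,S=vision.camera_model("top"),vision.camera_model("scene")
t,s=cv2.imread("pics/top0.png"),cv2.imread("pics/scene0.png")
# plates (white) bottom z=0..6mm
for n,box in(("red",(385,155,460,225)),("blue",(260,150,320,210))):
    # cap top by colour, brightest
    pass
h=cv2.cvtColor(t,cv2.COLOR_BGR2HSV)
m=mask(t,(0,150,0),(8,255,255),(385,155,470,225))|mask(t,(172,150,0),(180,255,255),(385,155,470,225))
print("Vrow",h[183,408:456].tolist())
m2=mask(t,(0,150,180),(8,255,255),(385,155,470,225))|mask(t,(172,150,180),(180,255,255),(385,155,470,225))
for mm in(m,m2):
    c=big(mm);print(cv2.boundingRect(c),cv2.fitEllipse(c),plane(T,cv2.minEnclosingCircle(c)[0],.144))
for n,im,cm,b in(("top",t,T,(160,160,270,260)),("scene",s,S,(280,180,390,260))):
    c=big(mask(im,(18,120,60),(35,255,255),b));r=cv2.minAreaRect(c)
    ap=cv2.approxPolyDP(c,6,True)[:,0];print(n,r,[plane(cm,p,.02)[:2].round(4).tolist() for p in ap],np.mean([plane(cm,p,.02) for p in ap],0))
for n,im,cm,b in(("top",t,T,(385,155,460,225)),("scene",s,S,(125,285,195,345)),("top b",t,T,(255,150,320,210)),("scene b",s,S,(255,235,320,295))):
    c=big(mask(im,(0,0,140),(180,60,255),b));print(n,cv2.boundingRect(c),[plane(cm,p,.006)[:2].round(4).tolist() for p in cv2.boxPoints(cv2.minAreaRect(c))],plane(cm,cv2.minAreaRect(c)[0],.006))
v=np.hstack([cv2.resize(t[145:235,375:475],(400,360),interpolation=2),cv2.resize(s[260:350,110:210],(400,360),interpolation=2)])
cv2.imwrite("pics/crop.png",v)
E
```

```text
Vrow [[30, 8, 169], [30, 7, 116], [40, 8, 100], [15, 5, 98], [60, 5, 96], [40, 8, 97], [30, 6, 85], [6, 78, 65], [179, 185, 58], [2, 237, 57], [2, 255, 59], [4, 117, 74], [23, 34, 68], [14, 49, 67], [0, 190, 59], [178, 228, 66], [1, 255, 64], [177, 213, 61], [179, 226, 89], [1, 239, 129], [2, 223, 168], [1, 211, 172], [1, 215, 170], [2, 226, 169], [1, 208, 169], [2, 222, 169], [3, 237, 168], [2, 217, 169], [2, 219, 170], [2, 228, 169], [1, 219, 168], [2, 215, 171], [2, 216, 170], [3, 234, 167], [1, 216, 169], [1, 216, 169], [2, 225, 168], [1, 214, 169], [1, 217, 169], [1, 220, 167], [2, 225, 168], [2, 217, 168], [2, 223, 168], [2, 166, 158], [9, 29, 124], [38, 9, 118], [20, 13, 119], [18, 11, 120]]
(422, 171, 30, 25) ((436.587158203125, 183.1524658203125), (23.623096466064453, 29.323631286621094), 70.3431396484375) [ 0.55854288 -0.29889357  0.144     ]Traceback (most recent call last):
  File "<stdin>", line 13, in <module>
  File "h.py", line 16, in big
    c,_=cv2.findContours(m,cv2.RETR_EXTERNAL,cv2.CHAIN_APPROX_NONE);return sorted(c,key=cv2.contourArea)[-1-k]
                                                                           ~~~~~~~~~~~~~~~~~~~~~~~~~~~~~^^^^^^
IndexError: list index out of range
```

Run:
```python
from h import *
T,S=vision.camera_model("top"),vision.camera_model("scene")
t,s=cv2.imread("pics/top0.png"),cv2.imread("pics/scene0.png")
m2=mask(t,(0,120,140),(8,255,255),(385,155,470,225))|mask(t,(172,120,140),(180,255,255),(385,155,470,225))
c=big(m2);e=cv2.fitEllipse(c);print(cv2.boundingRect(c),e,plane(T,e[0],.144))
hs=cv2.cvtColor(s,cv2.COLOR_BGR2HSV);print("scene col",hs[270:330,149].tolist())
m3=mask(s,(0,120,50),(8,255,255),(125,265,180,312))|mask(s,(172,120,50),(180,255,255),(125,265,180,312))
print(cv2.boundingRect(big(m3)))
for n,im,cm,b in(("top",t,T,(160,160,270,260)),("scene",s,S,(280,180,390,260))):
    c=big(mask(im,(15,120,60),(35,255,255),b));c=cv2.convexHull(c);r=cv2.minAreaRect(c)
    ap=cv2.approxPolyDP(c,6,True)[:,0];print(n,r,[plane(cm,p,.02)[:2].round(4).tolist() for p in ap],np.mean([plane(cm,p,.02) for p in ap],0))
for n,im,cm,b in(("top",t,T,(385,155,460,225)),("scene",s,S,(125,285,195,345)),("top b",t,T,(255,150,320,210)),("scene b",s,S,(255,235,320,295))):
    c=big(mask(im,(0,0,140),(180,60,255),b));r=cv2.minAreaRect(c);print(n,cv2.boundingRect(c),[plane(cm,p,.006)[:2].round(4).tolist() for p in cv2.boxPoints(r)],plane(cm,r[0],.006))
mb=mask(t,(100,120,110),(130,255,255),(260,150,320,210));e=cv2.fitEllipse(big(mb));print("blue",e,plane(T,e[0],.142))
v=np.hstack([cv2.resize(t[145:235,375:475],(400,360),interpolation=2),cv2.resize(s[260:350,110:210],(400,360),interpolation=2)])
cv2.imwrite("pics/crop.png",v)
```

```text
(428, 170, 24, 25) ((439.3085632324219, 181.9308319091797), (23.02890968322754, 23.671585083007812), 125.08567810058594) [ 0.5624051  -0.30543241  0.144     ]
scene col [[9, 13, 140], [4, 14, 141], [5, 11, 137], [13, 13, 134], [10, 12, 133], [8, 15, 134], [1, 47, 140], [1, 139, 172], [0, 199, 188], [1, 203, 192], [0, 206, 191], [1, 204, 191], [1, 203, 191], [1, 203, 192], [1, 202, 192], [0, 203, 191], [1, 204, 190], [1, 203, 192], [1, 204, 191], [1, 202, 193], [0, 203, 192], [1, 202, 192], [1, 205, 192], [1, 205, 192], [1, 203, 193], [1, 203, 192], [1, 205, 190], [0, 203, 180], [1, 202, 140], [0, 216, 91], [0, 197, 83], [0, 201, 81], [0, 205, 81], [0, 205, 82], [1, 203, 84], [1, 204, 85], [0, 193, 86], [2, 134, 95], [9, 64, 103], [23, 29, 105], [25, 26, 108], [24, 24, 108], [19, 33, 109], [4, 101, 111], [1, 179, 104], [0, 194, 92], [0, 193, 90], [0, 200, 88], [1, 164, 95], [2, 66, 128], [0, 15, 170], [15, 5, 193], [30, 1, 198], [0, 4, 199], [10, 4, 196], [0, 3, 196], [10, 4, 196], [15, 3, 199], [0, 4, 197], [10, 4, 195]]
(132, 277, 30, 31)
top ((216.34829711914062, 212.6793212890625)
[... 368 characters left out ...]
.02      ]
top (396, 165, 47, 52) [[0.5574, -0.2353], [0.6316, -0.2997], [0.566, -0.3739], [0.4925, -0.3094]] [ 0.56170182 -0.30459616  0.006     ]
scene (132, 296, 54, 43) [[0.5647, -0.3768], [0.4699, -0.3051], [0.5532, -0.2356], [0.6403, -0.31]] [ 0.55908465 -0.30770664  0.006     ]
top b (270, 162, 40, 40) [[0.6197, 0.0909], [0.6284, -0.0074], [0.5287, -0.0153], [0.5202, 0.0823]] [0.57405223 0.03763063 0.006     ]
scene b (262, 256, 58, 39) [[0.5044, -0.0075], [0.5681, 0.1368], [0.6717, 0.0842], [0.6118, -0.051]] [0.59069016 0.0397588  0.006     ]
blue ((291.6465148925781, 173.29132080078125), (23.010141372680664, 23.274396896362305), 115.43045806884766) [0.57335278 0.037416   0.142     ]
```

View pics/crop.png

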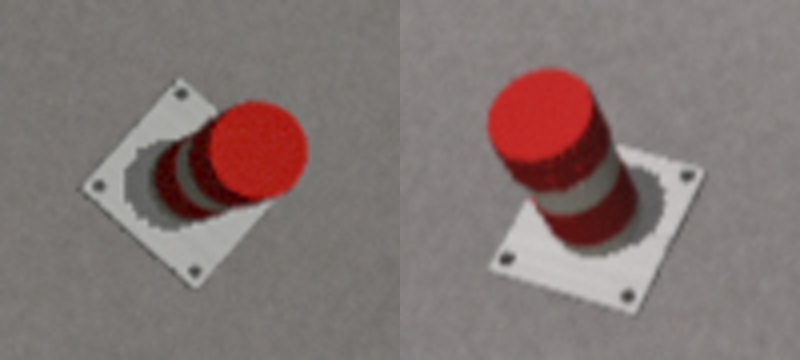

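The crop confirms the target: a red cap on a red-banded canister. Next I triangulate the cap top across both views to check its height.

Run:
```python
from h import *
T,S=vision.camera_model("top"),vision.camera_model("scene")
t,s=cv2.imread("pics/top0.png"),cv2.imread("pics/scene0.png")
b=(120,265,180,312)
for z in (.14,.144,.15):
  pass
m=mask(s,(0,120,150),(8,255,255),b)|mask(s,(172,120,150),(180,255,255),b)
es=cv2.fitEllipse(big(m));print(es)
b=(385,155,470,225)
m=mask(t,(0,120,130),(8,255,255),b)|mask(t,(172,120,130),(180,255,255),b)
et=cv2.fitEllipse(big(m))
for z in(.130,.144,.15):print(z,plane(S,es[0],z),plane(T,et[0],z))
P=lambda c:c["camera_matrix"]@np.c_[c["R"],c["t"]]
X=cv2.triangulatePoints(P(S),P(T),np.array(es[0]),np.array(et[0])).ravel();print(X[:3]/X[3])
o=robot.get_obs();print(o["tcp_pos"],o["orientation"])
from scipy.spatial.transform import Rotation as Ro
print(Ro.from_euler("xyz",o["orientation"],degrees=True).as_matrix())
```

```text
((144.34681701660156, 288.134521484375), (20.528148651123047, 26.677873611450195), 60.261390686035156)
0.13 [ 0.55047652 -0.30838735  0.13      ] [ 0.56483479 -0.30973281  0.13      ]
0.144 [ 0.55931106 -0.30658502  0.144     ] [ 0.56251156 -0.30510679  0.144     ]
0.15 [ 0.56309729 -0.3058126   0.15      ] [ 0.56151588 -0.30312422  0.15      ]
[ 0.56181159 -0.30499457  0.14701387]
[0.26943579 0.59091009 0.23792591] [ -86.24596768   89.9094658  -110.75332123]
[[-5.59907723e-04  4.14809586e-01  9.09908069e-01]
 [-1.47759265e-03  9.09906875e-01 -4.14809951e-01]
 [-9.99998752e-01 -1.57672877e-03  1.03455706e-04]]
```

>>> {"name": "send_rows", "arguments": {"rows": [[[-0.12, 0, 0], 0, 1], [[-0.12, 0, 0], 0, 1], [[0, -0.0868, 0.0797], 0, 1], [[0, -0.0868, 0.0797], 0, 1], [[0, -0.0868, 0.0797], 0, 1], [[0, -0.0868, 0.0797], 0, 1], [[0, -0.0868, 0.0797], 0, 1], [[0, -0.0868, 0.0797], 0, 1], [[0, -0.0868, 0.0797], 0, 1], [[0, -0.0868, 0.0797], 0, 1], [[0, -0.0868, 0.0797], 0, 1], [[0, -0.0868, 0.0797], 0, 1]], "newtons": 40}}

```text
time_s: 1.1
tcp_pos: [0.361, 0.3097, 0.2985]
orientation: [-112.5, 90.0, -137.0]
ft_force: [0.8, -0.1, -0.2]
grip_width: 0.0877
```

```bash
cat >> h.py <<'E'
from scipy.spatial.transform import Rotation as Ro
def st(target=None):
    o=robot.get_obs();R=Ro.from_euler("xyz",o["orientation"],degrees=True).as_matrix()
    print("t",o["time_s"],"q",o["qpos"].round(1),"tcp",o["tcp_pos"].round(4),"jawyaw",np.degrees(np.arctan2(R[1,1],R[0,1])).round(2),"xaxis",R[:,0].round(4),"F",o["ft_force"].round(1),"M",o["torque"].round(2),"w",round(o["grip_width"],4))
    if target is not None: print("shift/fs",(R.T@(np.array(target)-o["tcp_pos"])/.25).round(4))
E
python3 -c "
from h import *
st([.5615,-.3055,.22])"
```

```text
t 1.1 q [-50.7   9.6   5.3 110.   -1.   60.5  20.5] tcp [0.361  0.3097 0.2985] jawyaw 65.49 xaxis [-4.e-04 -4.e-04 -1.e+00] F [ 0.8 -0.1 -0.2] M [0.06 0.   0.01] w 0.0877
shift/fs [ 0.3145 -1.9062  1.7506]
```

>>> {"name": "send_rows", "arguments": {"rows": [[[0, -0.0868, 0.0797], 0, 1], [[0, -0.0868, 0.0797], 0, 1], [[0, -0.0868, 0.0797], 0, 1], [[0, -0.0868, 0.0797], 0, 1], [[0, -0.0868, 0.0797], 0, 1], [[0, -0.0868, 0.0797], 0, 1], [[0, -0.0868, 0.0797], 0, 1], [[0, -0.0868, 0.0797], 0, 1], [[0, -0.0868, 0.0797], 0, 1], [[0, -0.0868, 0.0797], 0, 1], [[0, -0.0868, 0.0797], 0, 1], [[0, -0.0868, 0.0797], 0, 1], [[0, -0.0868, 0.0797], 0, 1], [[0, -0.0868, 0.0797], 0, 1], [[0, -0.0868, 0.0797], 0, 1], [[0, -0.0868, 0.0797], 0, 1], [[0, -0.0868, 0.0797], 0, 1], [[0, -0.0868, 0.0797], 0, 1], [[0, -0.0868, 0.0797], 0, 1], [[0, -0.0868, 0.0797], 0, 1]]}}

```text
time_s: 2.77
tcp_pos: [0.5436, -0.2501, 0.2983]
orientation: [178.5, 90.0, 154.0]
ft_force: [0.4, -0.6, 0.3]
grip_width: 0.0884
```

>>> {"name": "send_rows", "arguments": {"rows": [[[0, -0.0868, 0.0797], 0, 1], [[0, -0.0868, 0.0797], 0, 1], [[0, 0, 0], 0, 1], [[0, 0, 0], 0.037, 1], [[0, 0, 0], 0.037, 1], [[0, 0, 0], 0.037, 1], [[0, 0, 0], 0.037, 1], [[0, 0, 0], 0.037, 1], [[0, 0, 0], 0.037, 1], [[0, 0, 0], 0.037, 1], [[0, 0, 0], 0.037, 1], [[0, 0, 0], 0.037, 1], [[0, 0, 0], 0.037, 1], [[0, 0, 0], 0, 1]]}}

```text
time_s: 3.93
tcp_pos: [0.5617, -0.304, 0.2982]
orientation: [-116.9, 89.9, 151.8]
ft_force: [0.5, -0.0, 0.9]
grip_width: 0.0878
```

```bash
python3 -c "
from h import *
st([.5615,-.3055,.22])"
```

```text
t 3.9333 q [ -5.1  32.3  44.7  88.1 -23.6  69.5  42.3] tcp [ 0.5617 -0.304   0.2982] jawyaw -1.3 xaxis [-1.e-03  5.e-04 -1.e+00] F [ 0.5 -0.   0.9] M [-0.01  0.07  0.03] w 0.0878
shift/fs [ 3.127e-01 -3.000e-04  6.300e-03]
```

>>> {"name": "send_rows", "arguments": {"rows": [[[0, 0, 0], 0.037, 1], [[0, 0, 0], 0.037, 1], [[0, 0, 0], 0.037, 1], [[0, 0, 0], 0.037, 1], [[0, 0, 0], 0.037, 1], [[0, 0, 0], 0.037, 1], [[0, 0, 0], 0.037, 1], [[0, 0, 0], 0.037, 1], [[0, 0, 0], 0.037, 1], [[0, 0, 0], 0.037, 1], [[0, 0, 0], 0.037, 1], [[0, 0, 0], 0.037, 1], [[0, 0, 0], 0.037, 1], [[0, 0, 0], 0.037, 1], [[0, 0, 0], 0.037, 1], [[0.1, 0, 0], 0, 1], [[0.1, 0, 0], 0, 1], [[0.1, 0, 0], 0, 1], [[0, 0, 0], 0, 1], [[0, 0, 0], 0, 1]]}}

```text
time_s: 5.6
tcp_pos: [0.5612, -0.3042, 0.223]
orientation: [-22.8, 89.8, 146.3]
ft_force: [-0.1, 0.0, 1.1]
grip_width: 0.0882
```

Run:
```python
from h import *
st([.5615,-.3055,.108])
for n,(x0,y0) in (("top",(370,110)),("scene",(80,190))):
    im=vision.grab_frame(n); cv2.imwrite(f"pics/{n}1.png",cv2.resize(im[y0:y0+150,x0:x0+180],(720,600),interpolation=2))
```

```text
t 5.6 q [-14.2  46.4  63.9  93.1 -44.   69.3 -41.5] tcp [ 0.5612 -0.3042  0.223 ] jawyaw -100.88 xaxis [-0.0022  0.0015 -1.    ] F [-0.1  0.   1.1] M [0.02 0.15 0.  ] w 0.0882
shift/fs [ 0.4599  0.0056 -0.0033]
```

View pics/scene1.png

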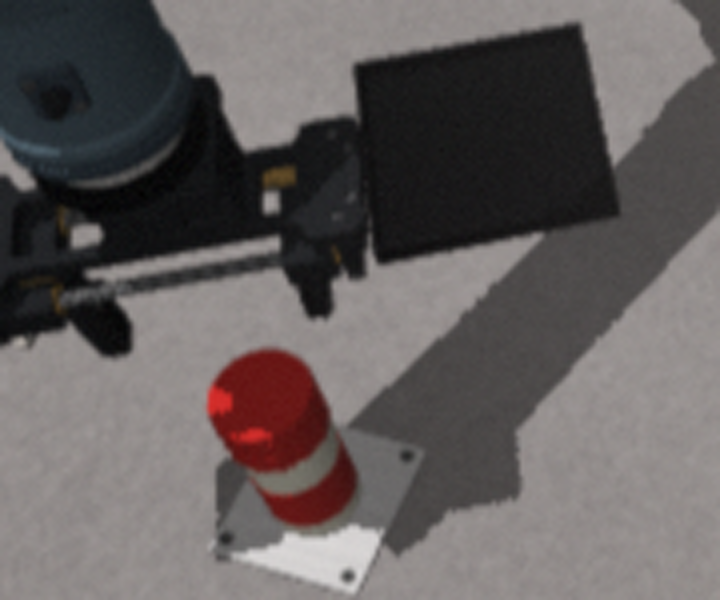

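View pics/top1.png

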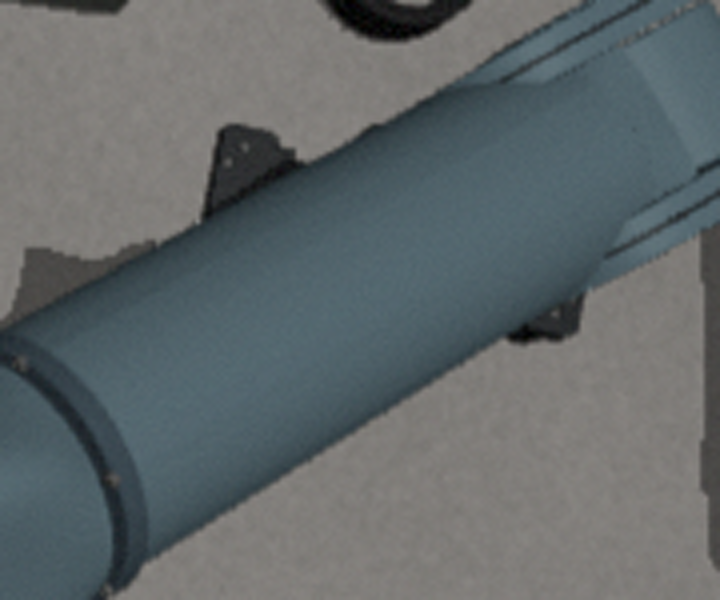

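The gripper is above the red cap, with the fingers either side of it at scene-crop (110,330) and (320,290). The top view is blocked by the arm. Now I descend with the jaws open.

>>> {"name": "send_rows", "arguments": {"rows": [[[0.06, 0.0056, -0.0033], 0, 1], [[0.06, 0, 0], 0, 1], [[0.06, 0, 0], 0, 1], [[0.06, 0, 0], 0, 1], [[0.06, 0, 0], 0, 1], [[0.05, 0, 0], 0, 1], [[0.05, 0, 0], 0, 1], [[0.05, 0, 0], 0, 1], [[0, 0, 0], 0, 1], [[0, 0, 0], 0, 1], [[0, 0, 0], 0, 1]]}}

```text
time_s: 6.62
tcp_pos: [0.5626, -0.3069, 0.1118]
orientation: [143.5, 89.9, -47.5]
ft_force: [0.9, -0.3, 0.3]
grip_width: 0.0883
```

Run:
```python
from h import *
st([.5615,-.3055,.108])
for n,(x0,y0) in (("scene",(80,220)),):
    im=vision.grab_frame(n); cv2.imwrite(f"pics/{n}2.png",cv2.resize(im[y0:y0+150,x0:x0+180],(720,600),interpolation=2))
```

```text
t 6.6167 q [-10.9  53.2  57.1  96.9 -51.1  59.7 -37.1] tcp [ 0.5626 -0.3069  0.1118] jawyaw -101.01 xaxis [ 7.e-04 -7.e-04 -1.e+00] F [ 0.9 -0.3  0.3] M [ 0.01  0.17 -0.  ] w 0.0883
shift/fs [ 0.0152 -0.0047  0.0052]
```

View pics/scene2.png

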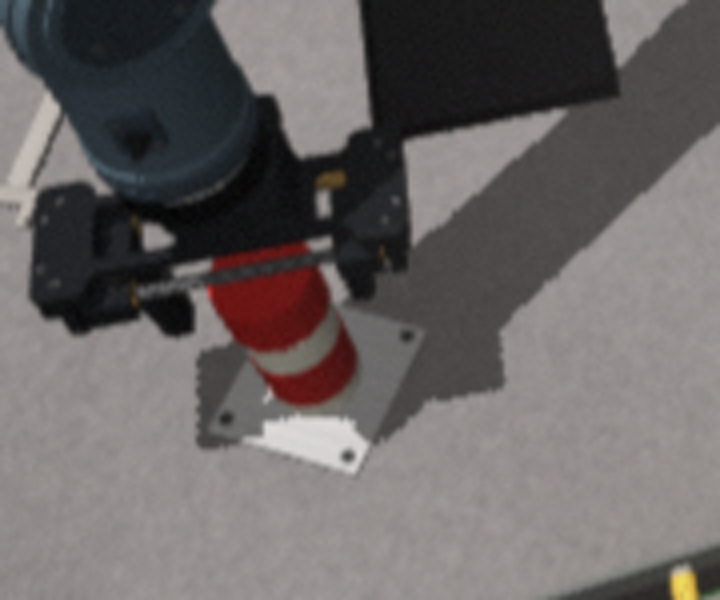

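The fingers straddle the cap evenly, so I close.

>>> {"name": "send_rows", "arguments": {"rows": [[[0.012, -0.004, 0.005], 0, 1], [[0, 0, 0], 0, -1], [[0, 0, 0], 0, -1], [[0, 0, 0], 0, -1], [[0, 0, 0], 0, -1], [[0, 0, 0], 0, -1], [[0, 0, 0], 0, -1], [[0, 0, 0], 0, -1], [[0, 0, 0], 0, -1]], "newtons": 40}}

```text
time_s: 7.42
tcp_pos: [0.5613, -0.3056, 0.1084]
orientation: [131.6, 90.0, -59.5]
ft_force: [-0.6, -1.1, 0.8]
grip_width: 0.0573
```

Run:
```python
from h import *
st([.5615,-.3055,.108])
```

```text
t 7.4167 q [-10.9  53.3  56.9  97.3 -51.3  59.3 -36.9] tcp [ 0.5613 -0.3056  0.1084] jawyaw -101.03 xaxis [ 3.e-04 -5.e-04 -1.e+00] F [-0.6 -1.1  0.8] M [-0.15  0.19 -0.02] w 0.0573
shift/fs [ 0.0017 -0.0004 -0.0008]
```

Gripped at 57 mm with little side force. Next I twist anticlockwise, which is negative about the downward tool x.

>>> {"name": "send_rows", "arguments": {"rows": [[[0, 0, 0], -0.01, -1], [[0, 0, 0], -0.02, -1], [[0, 0, 0], -0.02, -1], [[0, 0, 0], -0.02, -1], [[0, 0, 0], -0.02, -1], [[0, 0, 0], -0.02, -1], [[0, 0, 0], -0.02, -1], [[0, 0, 0], -0.02, -1], [[0, 0, 0], -0.02, -1], [[0, 0, 0], -0.02, -1]]}}

```text
time_s: 8.25
tcp_pos: [0.5613, -0.3051, 0.1084]
orientation: [-136.1, 90.0, 67.3]
ft_force: [0.1, 0.1, 1.5]
grip_width: 0.0575
```

Run:
```python
from h import *
st([.5615,-.3055,.108])
```

```text
t 8.25 q [ -7.5  49.3  49.8  97.1 -44.6  55.5  -7.3] tcp [ 0.5613 -0.3051  0.1084] jawyaw -66.63 xaxis [ 1.e-04  3.e-04 -1.e+00] F [0.1 0.1 1.5] M [-0.03  0.15 -0.05] w 0.0575
shift/fs [ 0.0015  0.0018 -0.0001]
```

>>> {"name": "send_rows", "arguments": {"rows": [[[0, 0, 0], -0.025, -1], [[0, 0, 0], -0.025, -1], [[0, 0, 0], -0.025, -1], [[0, 0, 0], -0.025, -1], [[0, 0, 0], -0.025, -1], [[0, 0, 0], -0.025, -1], [[0, 0, 0], -0.025, -1], [[0, 0, 0], -0.025, -1], [[0, 0, 0], -0.025, -1], [[0, 0, 0], -0.025, -1], [[0, 0, 0], -0.025, -1], [[0, 0, 0], -0.025, -1], [[0, 0, 0], -0.025, -1], [[0, 0, 0], -0.025, -1], [[0, 0, 0], -0.025, -1], [[0, 0, 0], -0.025, -1], [[0, 0, 0], 0, -1]]}}

```text
time_s: 9.67
tcp_pos: [0.5613, -0.3053, 0.1086]
orientation: [112.0, 90.0, 27.3]
ft_force: [-0.2, -0.1, 1.4]
grip_width: 0.0575
```

Run:
```python
from h import *
st([.5615,-.3055,.108])
```

```text
t 9.6667 q [  2.4  42.7  32.8  96.5 -29.   49.5  52.8] tcp [ 0.5613 -0.3053  0.1086] jawyaw 5.34 xaxis [ 5.e-04  3.e-04 -1.e+00] F [-0.2 -0.1  1.4] M [-0.05  0.11 -0.03] w 0.0575
shift/fs [0.0025 0.0007 0.0007]
```

>>> {"name": "send_rows", "arguments": {"rows": [[[0, 0, 0], -0.025, -1], [[0, 0, 0], -0.025, -1], [[0, 0, 0], -0.025, -1], [[0, 0, 0], -0.025, -1], [[0, 0, 0], -0.025, -1], [[0, 0, 0], -0.025, -1], [[0, 0, 0], -0.025, -1], [[0, 0, 0], -0.025, -1], [[0, 0, 0], -0.025, -1], [[0, 0, 0], 0, -1]]}}

```text
time_s: 10.5
tcp_pos: [0.5604, -0.3056, 0.1079]
orientation: [175.1, 89.9, 130.6]
ft_force: [-0.1, 0.1, -0.7]
grip_width: 0.0571
```

Run:
```python
from h import *
st([.5615,-.3055,.108])
for n,(x0,y0) in (("scene",(80,220)),):
    im=vision.grab_frame(n); cv2.imwrite(f"pics/{n}3.png",cv2.resize(im[y0:y0+150,x0:x0+180],(720,600),interpolation=2))
```

```text
t 10.5 q [  9.   40.4  22.7  96.1 -19.9  47.5  85.9] tcp [ 0.5604 -0.3056  0.1079] jawyaw 45.49 xaxis [-7.e-04  8.e-04 -1.e+00] F [-0.1  0.1 -0.7] M [-0.13  0.26 -1.02] w 0.0571
shift/fs [-0.0003  0.0035  0.0028]
```

View pics/scene3.png

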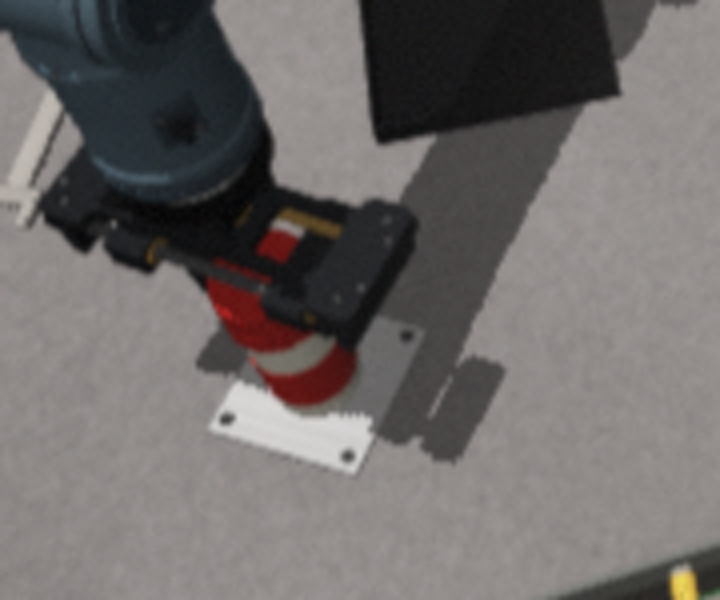

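The stop torque of about −1 Nm has appeared. Before lifting properly I do a small test lift and watch the force.

>>> {"name": "send_rows", "arguments": {"rows": [[[0, 0, 0], 0.01, -1], [[-0.008, 0, 0], 0, -1], [[-0.008, 0, 0], 0, -1], [[-0.008, 0, 0], 0, -1], [[0, 0, 0], 0, -1]]}}

```text
time_s: 10.97
tcp_pos: [0.5599, -0.3052, 0.1138]
orientation: [-145.1, 89.8, 168.8]
ft_force: [-3.1, -2.2, -4.4]
grip_width: 0.0574
```

Run:
```python
from h import *
st([.5615,-.3055,.108])
```

```text
t 10.9667 q [  8.5  40.1  23.4  96.  -20.   48.2  84.3] tcp [ 0.5599 -0.3052  0.1138] jawyaw 43.85 xaxis [-2.7e-03  5.0e-04 -1.0e+00] F [-3.1 -2.2 -4.4] M [-0.35  0.83 -0.37] w 0.0574
shift/fs [0.0234 0.0038 0.0053]
```

>>> {"name": "send_rows", "arguments": {"rows": [[[-0.008, 0.004, 0.005], 0, -1], [[-0.012, 0, 0], 0, -1], [[-0.012, 0, 0], 0, -1], [[-0.012, 0, 0], 0, -1], [[0, 0, 0], 0, -1]]}}

```text
time_s: 11.38
tcp_pos: [0.5646, -0.3052, 0.1269]
orientation: [37.0, 89.8, -9.1]
ft_force: [0.6, -0.5, -0.8]
grip_width: 0.0571
```

Run:
```python
from h import *
st([.5615,-.3055,.108])
for n,(x0,y0) in (("scene",(80,220)),):
    im=vision.grab_frame(n); cv2.imwrite(f"pics/{n}4.png",cv2.resize(im[y0:y0+150,x0:x0+180],(720,600),interpolation=2))
```

```text
t 11.3833 q [  8.2  39.2  23.7  95.4 -19.7  49.4  84. ] tcp [ 0.5646 -0.3052  0.1269] jawyaw 43.97 xaxis [ 3.3e-03 -5.0e-04 -1.0e+00] F [ 0.6 -0.5 -0.8] M [0.   0.03 0.02] w 0.0571
shift/fs [ 0.0756 -0.0099 -0.008 ]
```

View pics/scene4.png

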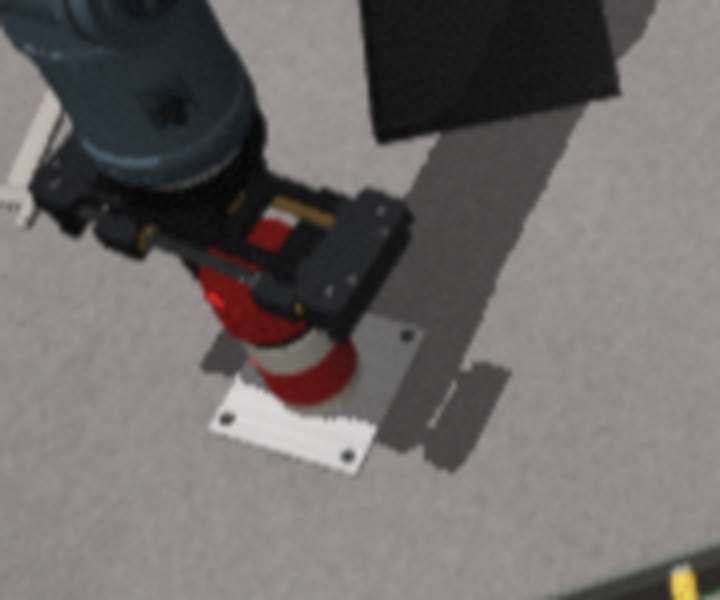

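The cap has come free: Fz is about −0.9 N, which is just its weight, and the torque is zero. Now I lift high.

>>> {"name": "send_rows", "arguments": {"rows": [[[-0.04, 0, 0], 0, -1], [[-0.06, 0, 0], 0, -1], [[-0.06, 0, 0], 0, -1], [[-0.06, 0, 0], 0, -1], [[-0.06, 0, 0], 0, -1], [[-0.06, 0, 0], 0, -1], [[-0.06, 0, 0], 0, -1], [[-0.06, 0, 0], 0, -1], [[-0.06, 0, 0], 0, -1], [[-0.06, 0, 0], 0, -1], [[-0.06, 0, 0], 0, -1], [[-0.06, 0, 0], 0, -1], [[0, 0, 0], 0, -1]]}}

```text
time_s: 12.52
tcp_pos: [0.5642, -0.3064, 0.3042]
orientation: [23.0, 89.7, -23.1]
ft_force: [1.0, -0.9, -0.0]
grip_width: 0.0577
```

Run:
```python
from h import *
st([.488,.222,.3])
for n,(x0,y0) in (("scene",(80,120)),):
    im=vision.grab_frame(n); cv2.imwrite(f"pics/{n}5.png",cv2.resize(im[y0:y0+240,x0:x0+280],(700,600),interpolation=2))
```

```text
t 12.5167 q [  5.1  28.4  28.4  86.9 -14.1  68.   79.7] tcp [ 0.5642 -0.3064  0.3042] jawyaw 43.89 xaxis [ 0.0054 -0.0023 -1.    ] F [ 1.  -0.9 -0. ] M [-0.08  0.    0.06] w 0.0577
shift/fs [ 0.0102  1.2457 -1.7344]
```

View pics/scene5.png

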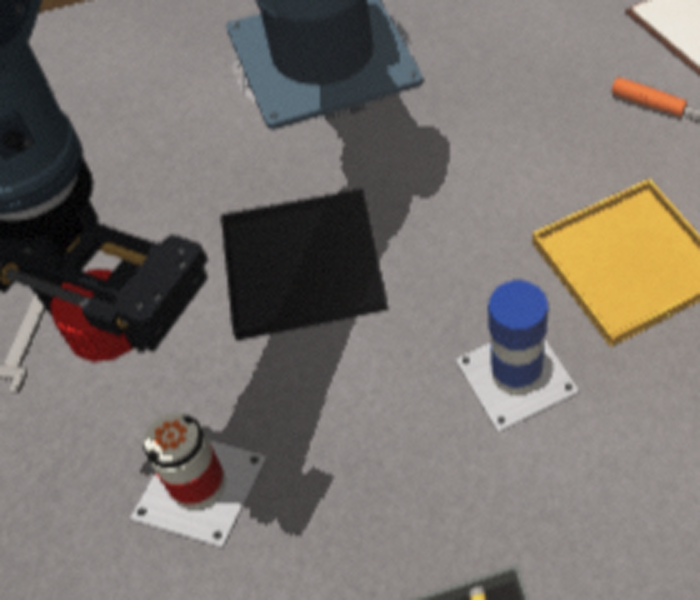

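The open canister stands at crop (180,460) and the cap is in the gripper at (100,310). I carry it over to the tray.

>>> {"name": "send_rows", "arguments": {"rows": [[[0, 0.026, -0.036], 0, -1], [[0, 0.052, -0.072], 0, -1], [[0, 0.052, -0.072], 0, -1], [[0, 0.052, -0.072], 0, -1], [[0, 0.052, -0.072], 0, -1], [[0, 0.052, -0.072], 0, -1], [[0, 0.052, -0.072], 0, -1], [[0, 0.052, -0.072], 0, -1], [[0, 0.052, -0.072], 0, -1], [[0, 0.052, -0.072], 0, -1], [[0, 0.052, -0.072], 0, -1], [[0, 0.052, -0.072], 0, -1], [[0, 0.052, -0.072], 0, -1], [[0, 0.052, -0.072], 0, -1], [[0, 0.052, -0.072], 0, -1], [[0, 0.052, -0.072], 0, -1], [[0, 0.052, -0.072], 0, -1], [[0, 0.052, -0.072], 0, -1]]}}

```text
time_s: 14.07
tcp_pos: [0.5067, 0.081, 0.2991]
orientation: [-125.7, 89.9, -171.8]
ft_force: [0.2, 0.2, -1.2]
grip_width: 0.057
```

>>> {"name": "send_rows", "arguments": {"rows": [[[0, 0.052, -0.072], 0, -1], [[0, 0.052, -0.072], 0, -1], [[0, 0.052, -0.072], 0, -1], [[0, 0.052, -0.072], 0, -1], [[0, 0.052, -0.072], 0, -1], [[0, 0.052, -0.072], 0, -1], [[0, 0.026, -0.036], 0, -1], [[0, 0, 0], 0, -1], [[0, 0, 0], 0, -1]]}}

```text
time_s: 14.82
tcp_pos: [0.4876, 0.2218, 0.2996]
orientation: [-83.4, 89.9, -129.4]
ft_force: [0.6, -0.4, -1.0]
grip_width: 0.0575
```

Run:
```python
from h import *
st([.488,.222,.05])
for n in ("scene","top"):
    im=vision.grab_frame(n); cv2.imwrite(f"pics/{n}6.png",im)
```

```text
t 14.8167 q [-42.7  16.1  16.5 102.3  -5.   62.4  19.5] tcp [0.4876 0.2218 0.2996] jawyaw 43.94 xaxis [-0.001  -0.0012 -1.    ] F [ 0.6 -0.4 -1. ] M [-0.06  0.06 -0.03] w 0.0575
shift/fs [9.983e-01 3.400e-03 2.000e-04]
```

View pics/scene6.png

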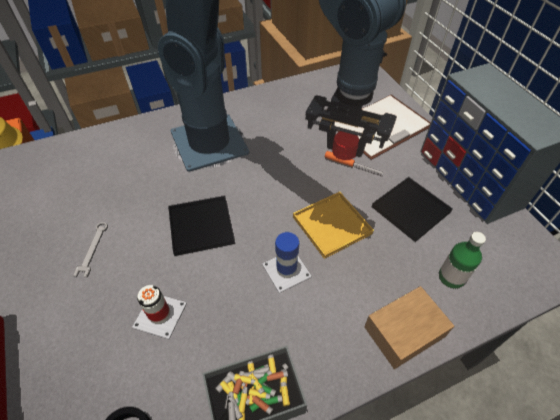

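>>> {"name": "send_rows", "arguments": {"rows": [[[0.04, 0.003, 0], 0, -1], [[0.06, 0, 0], 0, -1], [[0.06, 0, 0], 0, -1], [[0.06, 0, 0], 0, -1], [[0.06, 0, 0], 0, -1], [[0.06, 0, 0], 0, -1], [[0.06, 0, 0], 0, -1], [[0.06, 0, 0], 0, -1], [[0.06, 0, 0], 0, -1], [[0.06, 0, 0], 0, -1], [[0.06, 0, 0], 0, -1], [[0.06, 0, 0], 0, -1], [[0.06, 0, 0], 0, -1], [[0.06, 0, 0], 0, -1], [[0.06, 0, 0], 0, -1], [[0.06, 0, 0], 0, -1], [[0.06, 0, 0], 0, -1], [[0.04, 0, 0], 0, -1], [[0, 0, 0], 0, -1], [[0, 0, 0], 0, -1]]}}

```text
time_s: 16.58
tcp_pos: [0.4887, 0.2219, 0.0399]
orientation: [-84.6, 89.9, -130.8]
ft_force: [0.7, -0.1, -1.5]
grip_width: 0.0575
```

Run:
```python
from h import *
st([.488,.222,.01])
for n,(x0,y0) in (("scene",(260,130)),):
    im=vision.grab_frame(n); cv2.imwrite(f"pics/{n}7.png",cv2.resize(im[y0:y0+150,x0:x0+180],(720,600),interpolation=2))
```

```text
t 16.5833 q [-37.5  37.7  10.7 112.2 -12.6  31.2  25.7] tcp [0.4887 0.2219 0.0399] jawyaw 43.84 xaxis [-7.e-04 -8.e-04 -1.e+00] F [ 0.7 -0.1 -1.5] M [-0.01  0.    0.  ] w 0.0575
shift/fs [ 0.1196 -0.0015 -0.0021]
```

View pics/scene7.png

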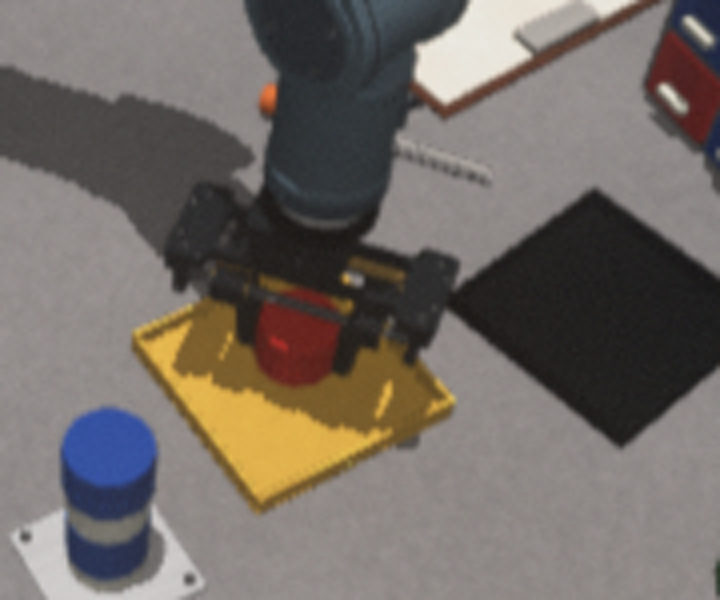

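The cap hangs over the tray, well clear of the blue canister at crop (110,490). I go slowly down the rest of the way.

>>> {"name": "send_rows", "arguments": {"rows": [[[0.02, 0, 0], 0, -1], [[0.02, 0, 0], 0, -1], [[0.02, 0, 0], 0, -1], [[0.02, 0, 0], 0, -1], [[0.012, 0, 0], 0, -1], [[0.004, 0, 0], 0, -1], [[0.004, 0, 0], 0, -1], [[0, 0, 0], 0, -1]]}}

```text
time_s: 17.3
tcp_pos: [0.4887, 0.2227, 0.0151]
orientation: [-83.9, 90.0, -130.0]
ft_force: [0.1, -0.0, -0.5]
grip_width: 0.0574
```

Run:
```python
from h import *
st([.488,.222,.01])
```

```text
t 17.3 q [-36.8  40.3   9.8 112.2 -13.3  28.5  26.3] tcp [0.4887 0.2227 0.0151] jawyaw 43.89 xaxis [-1.e-04 -1.e-04 -1.e+00] F [ 0.1 -0.  -0.5] M [-0.03  0.02  0.01] w 0.0574
shift/fs [ 0.0203 -0.0039 -0.    ]
```

>>> {"name": "send_rows", "arguments": {"rows": [[[0.006, 0, 0], 0, -1], [[0.006, 0, 0], 0, -1], [[0.006, 0, 0], 0, -1], [[0, 0, 0], 0, -1]]}}

```text
time_s: 17.63
tcp_pos: [0.4886, 0.2227, 0.0105]
orientation: [-104.9, 90.0, -151.0]
ft_force: [0.9, -0.3, -1.2]
grip_width: 0.0574
```

>>> {"name": "send_rows", "arguments": {"rows": [[[0.004, 0, 0], 0, -1], [[0.004, 0, 0], 0, -1], [[0, 0, 0], 0, -1]]}}

```text
time_s: 17.88
tcp_pos: [0.4886, 0.2227, 0.0086]
orientation: [-97.5, 90.0, -143.6]
ft_force: [-0.1, 0.1, -0.8]
grip_width: 0.0568
```

>>> {"name": "send_rows", "arguments": {"rows": [[[0.003, 0, 0], 0, -1], [[0, 0, 0], 0, -1], [[0, 0, 0], 0, -1]]}}

```text
time_s: 18.13
tcp_pos: [0.4887, 0.2227, 0.008]
orientation: [-3.7, 90.0, -49.8]
ft_force: [0.5, -0.8, -0.7]
grip_width: 0.057
```

>>> {"name": "send_rows", "arguments": {"rows": [[[0.003, 0, 0], 0, -1], [[0, 0, 0], 0, -1], [[0, 0, 0], 0, -1]]}}

```text
time_s: 18.38
tcp_pos: [0.4888, 0.2228, 0.0073]
orientation: [79.6, 90.0, 33.5]
ft_force: [-0.3, 1.3, -0.3]
grip_width: 0.0572
```

>>> {"name": "send_rows", "arguments": {"rows": [[[0.003, 0, 0], 0, -1], [[0, 0, 0], 0, -1], [[0, 0, 0], 0, -1]]}}

```text
time_s: 18.63
tcp_pos: [0.4888, 0.2228, 0.0072]
orientation: [129.1, 90.0, 83.0]
ft_force: [-1.6, 0.1, 8.0]
grip_width: 0.0572
```

>>> {"name": "send_rows", "arguments": {"rows": [[[0.002, 0, 0], 0, -1], [[0, 0, 0], 0, -1], [[0, 0, 0], 0, -1]]}}

```text
time_s: 18.88
tcp_pos: [0.4889, 0.2228, 0.0072]
orientation: [133.3, 90.0, 87.2]
ft_force: [-3.9, -1.5, 14.1]
grip_width: 0.0572
```

Run:
```python
from h import *
st([.488,.222,.01])
for n,(x0,y0) in (("scene",(290,150)),):
    im=vision.grab_frame(n); cv2.imwrite(f"pics/{n}8.png",cv2.resize(im[y0:y0+100,x0:x0+120],(720,600),interpolation=2))
```

```text
t 18.8833 q [-36.6  41.2   9.4 112.2 -13.5  27.7  26.5] tcp [0.4889 0.2228 0.0072] jawyaw 43.88 xaxis [ 0.e+00  5.e-04 -1.e+00] F [-3.9 -1.5 14.1] M [-0.36  0.86 -0.  ] w 0.0572
shift/fs [-0.0114 -0.0048 -0.0002]
```

View pics/scene8.png

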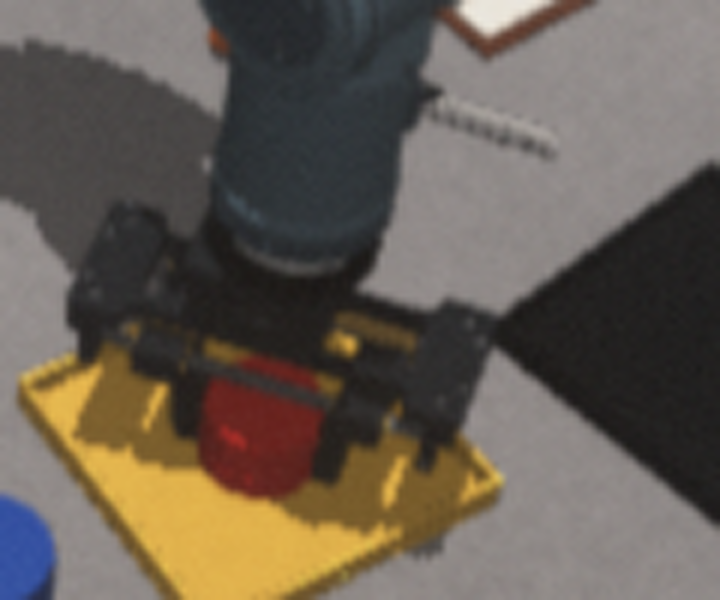

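Contact found at TCP z 0.0072 (14 N). I ease off and release, then rise once I've confirmed the jaws are open.

>>> {"name": "send_rows", "arguments": {"rows": [[[-0.005, 0, 0], 0, -1], [[0, 0, 0], 0, -1], [[0, 0, 0], 0, 1], [[0, 0, 0], 0, 1], [[0, 0, 0], 0, 1], [[0, 0, 0], 0, 1], [[0, 0, 0], 0, 1], [[0, 0, 0], 0, 1]]}}

```text
time_s: 19.6
tcp_pos: [0.4887, 0.2227, 0.0072]
orientation: [-40.7, 90.0, -86.8]
ft_force: [0.5, 0.5, 0.4]
grip_width: 0.088
```

Run:
```python
from h import *
st([.488,.222,.01])
```

```text
t 19.6 q [-36.6  41.2   9.5 112.2 -13.5  27.7  26.4] tcp [0.4887 0.2227 0.0072] jawyaw 43.89 xaxis [ 0.e+00 -1.e-04 -1.e+00] F [0.5 0.5 0.4] M [-0.02  0.01  0.03] w 0.088
shift/fs [-0.0113 -0.004  -0.0001]
```

>>> {"name": "send_rows", "arguments": {"rows": [[[-0.02, 0, 0], 0, 1], [[-0.04, 0, 0], 0, 1], [[-0.08, 0, 0], 0, 1], [[-0.08, 0, 0], 0, 1], [[-0.08, 0, 0], 0, 1], [[-0.08, 0, 0], 0, 1], [[-0.08, 0, 0], 0, 1], [[-0.08, 0, 0], 0, 1], [[-0.08, 0, 0], 0, 1], [[-0.08, 0, 0], 0, 1], [[-0.08, 0, 0], 0, 1], [[-0.08, 0, 0], 0, 1], [[-0.08, 0, 0], 0, 1], [[0, 0, 0], 0, 1], [[0, 0, 0], 0, 1], [[0, 0, 0], 0, 1]]}}

```text
time_s: 20.93
tcp_pos: [0.4882, 0.2225, 0.2421]
orientation: [-124.4, 90.0, -170.5]
ft_force: [-0.3, -0.2, -0.4]
grip_width: 0.0883
```

Run:
```python
from h import *
st()
s=vision.grab_frame("scene");cv2.imwrite("pics/scene9.png",cv2.resize(s[120:320,200:440],(720,600),interpolation=2))
S=vision.camera_model("scene")
b=(290,180,375,255)
m=mask(s,(0,120,150),(8,255,255),b)|mask(s,(172,120,150),(180,255,255),b)
e=cv2.fitEllipse(big(m));X=plane(S,e[0],.044);print(e,X)
a=np.radians(6.5);d=X[:2]-[.488,.222];print("tray frame",[d@[np.cos(a),np.sin(a)],d@[-np.sin(a),np.cos(a)]])
```

```text
t 20.9333 q [-42.2  19.8  16.2 106.   -6.6  55.2  20.7] tcp [0.4882 0.2225 0.2421] jawyaw 43.89 xaxis [-4.e-04 -1.e-04 -1.e+00] F [-0.3 -0.2 -0.4] M [-0.03  0.   -0.05] w 0.0883
((331.213623046875, 220.43157958984375), (6.474116802215576, 17.161069869995117), 111.41059112548828) [0.49620842 0.20911111 0.044     ]
tray frame [np.float64(0.0066965911029086824), np.float64(-0.013735253402643158)]
```

View pics/scene9.png

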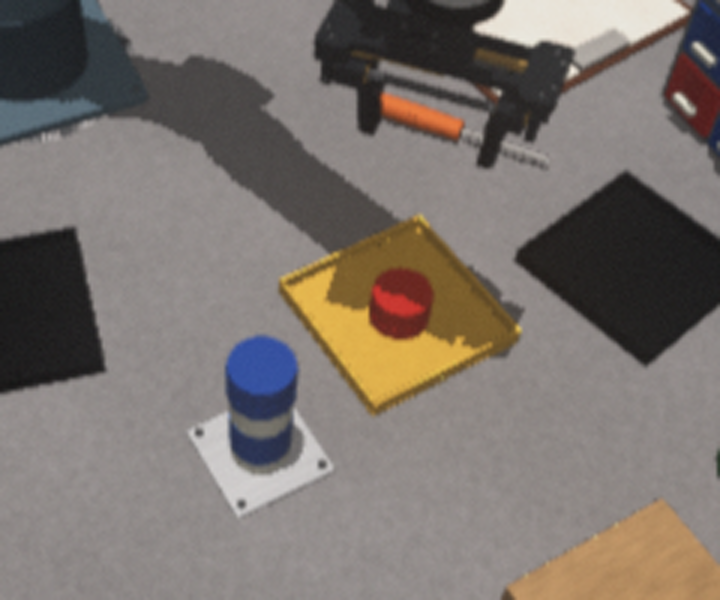

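The cap stands upright near the middle of the yellow tray, at crop (402,302). The gripper is empty and well above it. The fitted centre is biased because the mask caught only the sunlit part of the cap top, but the cap is still well inside the limits.

```bash
python3 -c "
from workcell import job
print(job.finish_job())"
```

```text
the job is handed in; nothing more can be done
None
```

I unscrewed the red cap, set it down upright near the middle of the yellow tray, and handed the job in at about 21 s of the 61 s allowed. The system gives no verdict.

- **Unscrewing:** one anticlockwise twist of about 147° was enough, so no fresh grip was needed. The torque rose to about 1 Nm at the stop. In a test lift the downward force first showed about 4 N, then dropped to just the cap's weight.
- **Placing:** I lowered the cap until it touched the tray floor, which peaked at about 14 N, then eased off, released it and moved straight up. The force reading after release was near zero.
- **Last checks:** the final picture shows the cap standing in the tray and the jaws open about 24 cm above the counter. The blue canister was never approached closely.
- **One disagreement:** the final image measurement puts the cap about 7 mm and 14 mm off the tray centre, while the gripper position at release says about 1 mm. I trust the gripper reading, because the gripper's shadow left only part of the cap top lit. Both are well inside the 56 mm limits.

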